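Fit the second hanger arm to the clutch-plate rack

TASK

The second hanger arm of the blue clutch-plate rack is still in its case. Lift the green cover off the case and stand it upright on the bench, then fit the arm to the empty upright, level with the arm that already carries a disc: put its two hook tabs into the slots, press it flat against the upright and push it down until it is fully home and the red spring catch pops out above its back plate. Leave the other parts and tools lying on the bench as they are.

Things in the scene. Friction and masses are not known exactly. Their poses are not given: they have to be found in the camera images.
- rack: Fixed blue steel rack. Origin: on the bench midway between its two uprights, in the plane of their front faces; x points into the rack, y to its left, z up. Base 175 x 300 x 8 mm, 55 mm of it in front of the faces. Uprights 40 mm wide, 335 mm high, at y = +100 mm (has an arm with a 180 mm disc hung 70 to 100 mm in front) and y = -100 mm (empty, to be fitted).
- shelf_edge (a point): Middle of the front edge of the rack's top shelf, at its underside: 335 mm above the bench, 60 mm in front of the uprights' faces. Because of shelf and uprights a gripper must come in slanted, about 25 to 45 degrees from vertical, its back leaning away from the rack.
- slot (a point): Centre of the lower of the two slots to be used in the empty upright, on its face, 152 mm above the bench; axes as the rack's. Six equal slots 14 mm wide, 28 mm high, one every 40 mm, in a 4 mm wall, hollow 26 mm deep behind; lower edges at 58, 98, 138, 178, 218, 258 mm. The tabs use those at 138 and 178.
- seat (a point): Point on the empty upright's face, 125 mm above the bench, axes as the rack's: where the arm's origin lies when it is fully home, level with the other arm. To go in, the arm must be 11 to 17 mm higher (14 is the middle) and upright, be moved along the rack's +x until its plate is flat on the face, then down 14 mm.
- catch (a joint): Red round-nosed spring catch 10 mm across in the empty upright's face, its axis 87 mm above the seat point. 0 = out (10 mm proud of the face); grows as pushed in, to 0.0105 m. The arm's plate pushes it in (2 to 5.5 N); it springs out over the plate's top edge when the arm is fully down, with 2 mm to spare. The other upright shows one like it, out.
- hanger_arm: Loose steel arm, about 0.4 kg, standing upright in the case under the cover. Origin: bottom centre of the rear face of its back plate; z up, x towards the hook tabs, bar along -x. Plate 40 wide (y) x 80 high x 5 mm. Bar 14 mm round, out to x = -120 mm, underside at z = 0, a 20 mm collar at x = -66.
- tabs (a point): On the arm, at its origin; axes as the arm's. Two hook tabs 8 mm wide (y) stand out behind the plate to x = 13.5 mm, each 20 mm high, tops at z = 23 and 63 mm. The upper 10 mm is the neck; below it the hook hangs 10 mm down, 6 mm behind the plate's rear face.
- grip (a point): Best grip on the arm: x = -32, y = 0, z = 45 mm from its origin, in the middle of the gusset above the bar, 12 mm thick (y = -6 to 6), between x = -5 and -38 mm up to z = 62, sloping off to x = -54 at z = 32 mm. Fingers go either side of it; its flat sides are smooth.
- cover: Loose green deep cover, 192 (x) x 122 (y) x 92 mm, walls 3 mm, about 0.35 kg, open below, at first over the case. Origin: centre of its lower edge; x along its length, z up. Lift it straight up 90 mm to clear the arm.
- handle (a point): Middle of the cover's black handle, a 12 mm round bar along the cover's x, 90 mm long, axis 122 mm above the cover's lower edge, 24 mm free under it.
- case_base: Fixed grey base of the case, 210 (x) x 140 (y) x 10 mm, with a 10 mm high rim inside the cover's walls (about 2 mm play all round). Origin: on the bench under its centre. The cover's lower edge stands 10 mm above the bench, the arm's underside 12 mm.
- clutch_disc: Bystander: clutch disc lying flat, 188 mm across, 28 mm high; origin under its centre.
- tin: Bystander: blue grease tin, 53 mm across, 38 mm high; origin under its centre.
- ratchet: Bystander: ratchet with red handle, 195 mm long along its x, 23 mm high; origin under its middle.
- screwdriver: Bystander: red screwdriver, 206 mm long along its x, 25 mm high; origin under its middle.
- spare_spring: Bystander: coil spring standing on end, 39 mm across, 66 mm high; origin under its centre.

How it is judged:
On the way:
1. the cover is off the case and stands upright on the bench, released, while the arm is still in the case (height (world z) of cover below 0.005 m and angle between cover's own z axis and vertical below 0.1 rad and contact force between the fingers and cover below 0.1 N and height (world z) of hanger_arm below 0.03 m), for 0.2 s.
At the end, for the whole second after the job is handed in: The arm's origin is within 4 mm of the seat point in depth and height and 5 mm sideways, the arm upright and square to the rack within 5 degrees, the catch out (under 2 mm in), the arm at rest; the cover stands upright on the bench, off the case, at rest (x of hanger_arm in the frame of seat between -0.004 and 0.004 m and y of hanger_arm in the frame of seat between -0.005 and 0.005 m and z of hanger_arm in the frame of seat between -0.004 and 0.004 m and angle between hanger_arm's own z axis and vertical below 0.09 rad and angle between the x axis of hanger_arm and the x axis of rack, either way round below 0.1 rad and value of joint catch below 0.002 m and linear speed of each of hanger_arm, cover below 0.01 m/s and height (world z) of cover below 0.005 m and angle between cover's own z axis and vertical below 0.1 rad); the robot touches nothing.
It fails at once if a bystander (clutch disc, grease tin, ratchet, screwdriver or loose spring) is shifted by more than 3 cm (distance of any of clutch_disc, tin, ratchet, screwdriver, spare_spring from where it was at the start of the episode above 0.03 m).
It also fails if it takes over 58 s, if anything falls off the work surface, if the arm or the gripper's body presses on something with over 40 N, if the wrist force passes 120 N, or if a joint passes its speed limit or range.

ROBOT

A 7-joint arm with a two-finger parallel gripper is mounted at the origin on a cart in front of the work surface, level with it; the furniture and walls round the work are solid. World frame = base frame: x ahead of the robot, y to its left, z up, the work surface at z = 0. Lengths are in m, angles in rad, forces in N, time in s.
With the tool pointing down it reaches from about 0.4 to 0.85 m from the base axis. Payload 4.5 kg.
Tool frame: the origin (TCP) lies between the finger pads; the fingertips stand 11 mm ahead of it and the grasp point (between the pads) lies 8 mm behind it (r.tip_reach is the distance from the TCP to the fingertips, in m); x points along the fingers, y is the direction in which the jaws open and shut, and the axes are right-handed (so a half turn about x gives the same grasp; the last joint's range is limited). The gripper opens to 88 mm and grips with 3 to 60 N. Pads are 18 mm wide; open, the fingers measure 123 mm over their backs; the gripper's body (75 mm by 187 mm) begins 45 mm behind the grasp point.
Start: joints at [-1.156, 0.689, -0.195, 1.565, 0.157, 0.902, -0.215], TCP at [0.232, 0.58, 0.25] pointing down, gripper open.
Joint ranges: [-3.01, 3.01], [-0.46, 2.08], [-1.47, 1.51], [0.13, 2.56], [-1, 4.14], [0.04, 2.09], [-2.66, 2.66]. Speed limits (rad/s): [2.57, 2.57, 3.14, 3.14, 3.14, 3.14, 3.14].

INTERFACE

Orientations are given as a unit quaternion [x, y, z, w].
In Python, from plant import r gives the robot as it stands.
- The arm moves only by the tool drive_tool, never from a script. Its argument "deltas" is a list of rows, each a list of 3 entries, a list of its own where there are three numbers: the turn, a rotation vector about the tool's x, y, z in degrees, then the shift along the tool's x, y, z in cm, then the finger opening in cm, from 0 to 8.81. A call has 1 to 12 rows; each row shifts and turns the commanded pose from where the row before left it, along the tool's axes as they then stand; what a row does not reach is not made up. A row lasts 1/12 s, in which the tool goes at most 41.7 mm and 7.16 degrees, less where a joint would pass 70% of its speed; a pose out of reach is approached as far as the arm can. A call is refused whole if a number of a shift passes 4.17 or a number of a turn 7.16, either way. A call with a gripper value outside its range is refused whole. The fingers move at their own pace and stop on an object; "force" is the grip in N (left out, the last holds). Time passes only in rows, so rows that do not move let the fingers close. It gives the time, the measured TCP pose, the force and the opening at its end, in the units of the state.
- r.get_state(): the state, without advancing time (a new reading comes with each control period).
- r.snapshot(name): name is "side" or "top"; returns a dict with "color" (384x512x3 uint8, red, green, blue), "fov_y" (degrees; the focal length in pixels is half the picture's height over the tangent of half this angle, whatever the lens; pixels are square), "cx", "cy" (the principal point, pixels), "extrinsics" (4x4, takes a point from world to camera coordinates). Camera axes: x right, y up, looking along -z (the intrinsics and any distortion apply to the point x, -y, -z); pixel columns grow to the right and rows downward; lengths in m; the calibration is good to about 2 mm. A picture is of the moment at which its call begins. There is no depth.
- r.finish_job(): hands the job in, once; it reports no verdict.
The state is a dict: "clock": time; "q": joint angles; "qd": joint speeds; "joint_torque": joint torques, N m; "tool_pos": TCP position; "eef_rot": TCP orientation; "contact_force": force on the tool from outside, world axes, zero at the start; "moment": the same for the moment, N m; "opening": opening from 0.0 (shut) to 1.0 (fully open).
Only numpy, scipy, OpenCV 4.12 (cv2) and the standard library are available. Lean on these libraries where they do the work, as an engineer would, in place of code of your own. Each camera call takes 0.05 s, during which the arm holds its last target. There are 200 camera calls.

## Working session

There is one attempt and no reset: what is moved stays moved. The work goes in short steps, Python scripts to look and compute and a tool call to move; the robot and the scene stay as the last step left them, time stands still between calls to the robot, and variables do not carry over. Pictures are saved under pics/ and viewed, about 8 in all and at most 12, crops included, and the job is handed in when it is done.

Besides the shell and the picture viewer there is one more tool, called after "Request:" by a JSON object that holds its "op" and its "data". drive_tool: Moves the arm, as the interface text tells. Its arguments: {"type":"object","properties":{"deltas":{"type":"array","items":{"type":"array"}},"force":{"type":"number"}},"required":["deltas"]}

```bash
ls; mkdir -p pics; cat > h.py <<'E'
import numpy as np, cv2, json
from plant import r
def snap(name,fn):
    s=r.snapshot(name); cv2.imwrite('pics/'+fn,s['color'][:,:,::-1])
    json.dump({k:(np.array(s[k]).tolist()) for k in s if k!='color'},open('pics/'+name+'.json','w')); return s
E
python3 - <<'E'
from h import *
for n in ('side','top'):
    s=snap(n,n+'0.png'); print({k:s[k] for k in s if k!='color'})
    cv2.imwrite(f'pics/{n}0b.png',cv2.resize(s['color'][:,:,::-1],(800,600),interpolation=cv2.INTER_CUBIC))
st=r.get_state(); print(st, r.tip_reach)
E
```

```text
pics
{'fov_y': 55.80472754287072, 'cx': 258.06787029782157, 'cy': 196.77070295556533, 'extrinsics': array([[ 0.99943422,  0.03043354,  0.01431943, -0.5242391 ],
       [-0.0271802 ,  0.4800342 ,  0.87682861, -0.22553718],
       [ 0.01981119, -0.87672172,  0.48058979, -1.36116082],
       [ 0.        ,  0.        ,  0.        ,  1.        ]])}
{'fov_y': 54.77030442311425, 'cx': 252.38309823031045, 'cy': 191.4796744214834, 'extrinsics': array([[-0.00482559, -0.99997976,  0.00414703,  0.08352589],
       [ 0.97463105, -0.0037752 ,  0.22378576, -0.57561184],
       [-0.22376558,  0.00512172,  0.97462954, -1.30619342],
       [ 0.        ,  0.        ,  0.        ,  1.        ]])}
{'clock': 0.1, 'q': array([-1.15619075,  0.68992132, -0.19451499,  1.5661975 ,  0.15733731,
        0.90250689, -0.21511121]), 'qd': array([ 0.00018339, -0.00045954, -0.00110244, -0.00085824, -0.00024628,
       -0.00223541, -0.00134118]), 'joint_torque': array([-3.32469957e-03, -5.28500819e+01, -1.27146788e+00, -1.53836364e+01,
       -5.25543373e-02,  1.99544476e-03,  5.42714452e-05]), 'tool_pos': array([0.23214497, 0.57971522, 0.2489882 ]), 'eef_rot': array([ 0.13321902,  0.69439062, -0.13437214,  0.69427551]), 'contact_force': array([ 0.1739998 ,  0.48214412, -1.09053437]), 'moment': array([0.02306667, 0.01904152, 0.03862108]), 'opening': 1.0014407987056264} 0.011
```

View pics/side0b.png

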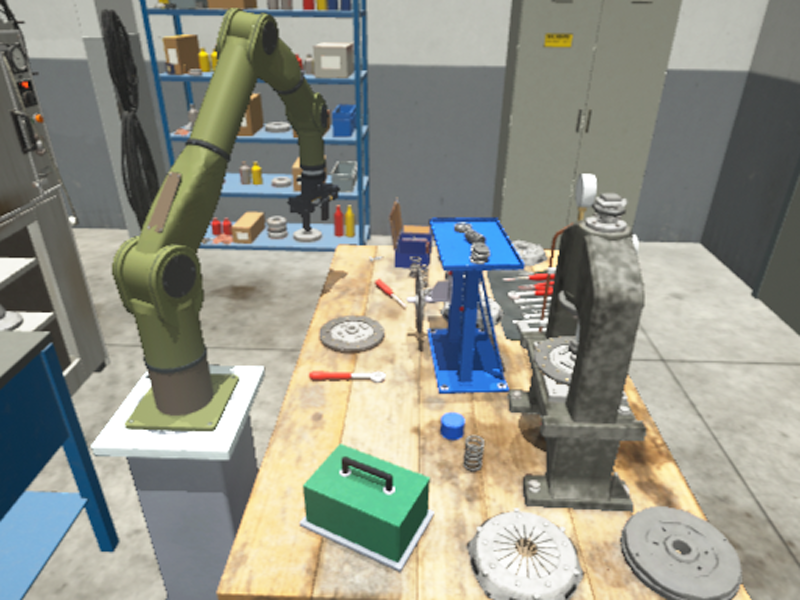

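View pics/top0b.png

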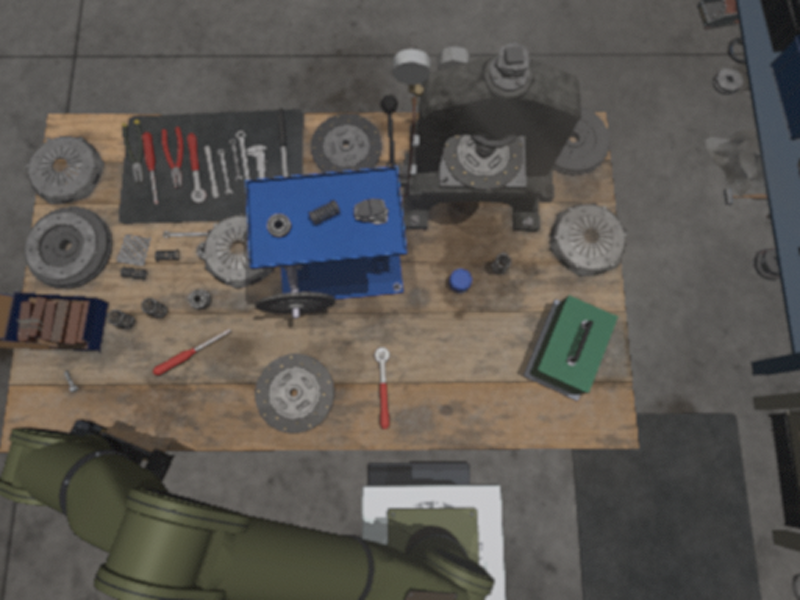

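```bash
python3 - <<'E'
from h import *
s=cv2.imread('pics/side0.png');t=cv2.imread('pics/top0.png')
def crop(im,x,y,w,h,k):
    c=cv2.resize(im[y:y+h,x:x+w],None,fx=k,fy=k,interpolation=cv2.INTER_CUBIC)
    for i in range(0,w,10): cv2.line(c,(i*k,0),(i*k,4 if i%50 else 12),(0,255,255),1)
    for i in range(0,h,10): cv2.line(c,(0,i*k),(4 if i%50 else 12,i*k),(0,255,255),1)
    return c
cv2.imwrite('pics/c1.png',np.hstack([crop(s,185,275,100,90,4),crop(t,325,180,100,90,4)]))
cv2.imwrite('pics/c2.png',np.hstack([crop(s,260,130,80,125,4),crop(t,150,100,120,125,4)]))
E
```

```text
(no output)
```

View pics/c1.png

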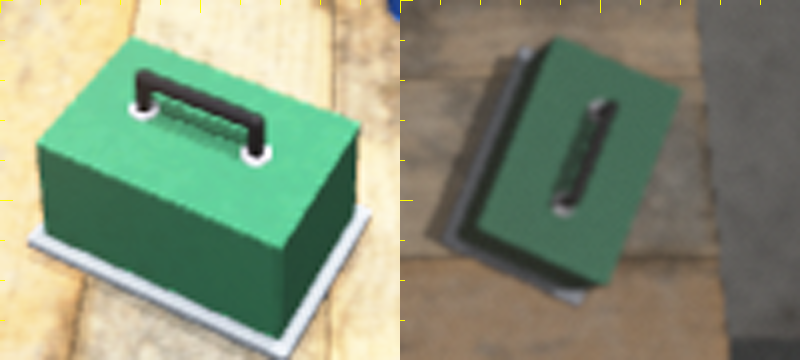

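View pics/c2.png

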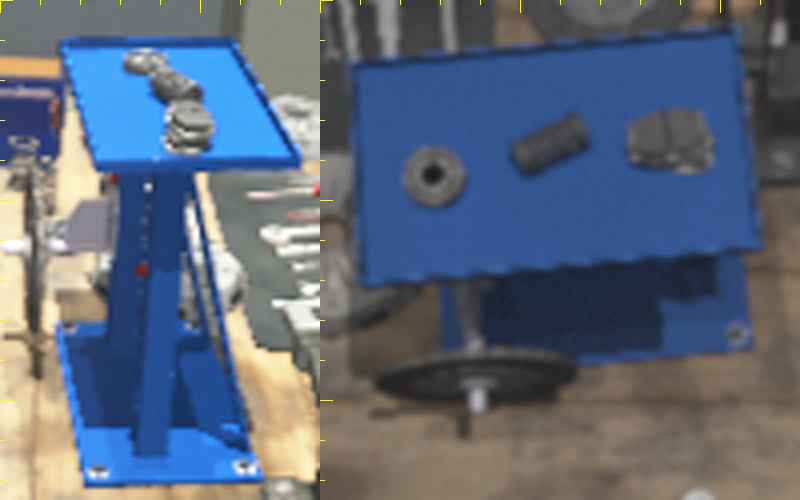

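```bash
cat >> h.py <<'E'
from scipy.optimize import least_squares
from scipy.spatial.transform import Rotation as R
def proj(name,P):
    c=json.load(open(f'pics/{name}.json'));E=np.array(c['extrinsics']);f=192/np.tan(np.radians(c['fov_y'])/2)
    p=np.atleast_2d(P)@E[:3,:3].T+E[:3,3]
    return np.c_[c['cx']+f*p[:,0]/-p[:,2],c['cy']+f*p[:,1]/p[:,2]]
def place(L,x):  # x,y,yaw
    L=np.array(L,float);return L@R.from_euler('z',x[2]).as_matrix().T+[x[0],x[1],0]
E
cat > fit.py <<'E'
from h import *
S=lambda a,ox,oy:np.array([(ox+u/4,oy+v/4) for u,v in a])
def fit(obs,x0):
    f=lambda x:np.concatenate([(proj(n,place(L,x))-p).ravel() for n,L,p in obs])
    s=least_squares(f,x0,loss='soft_l1');print(np.round(s.x,4),np.degrees(s.x[2]));print(np.round(f(s.x).reshape(-1,2),1).tolist());return s.x
a,b,z=.096,.061,.102
sp=S([(133,38),(360,125),(285,248),(38,145)],185,275)
tp=S([(557-400,38),(681-400,92),(605-400,285),(478-400,230)],325,180)
# side: right=+x, far=+y. find yaw by trial
for yaw in (-.4,1.1,-.5,):
  # corner correspondences cyclic
  for k in range(4):
    C=np.array([(a,b,z),(a,-b,z),(-a,-b,z),(-a,b,z)]); C=np.roll(C,k,0)
    f=lambda x:np.r_[(proj('side',place(C,x))-sp).ravel()]
    s=least_squares(f,[.45,-.4,yaw]); 
    if s.cost<60: print(k,s.x,s.cost,'top',np.round(proj('top',place(C,s.x)),1).tolist()); xs=s.x
print(tp.tolist())
h=place([(.039,0,.132),(-.039,0,.132)],xs);print('handle side px',proj('side',h),S([(143,75),(258,120)],185,275))
print('rack')
rk=[('side',[(-.055,-.15,.008),(.12,-.15,.008),(-.055,.15,.008),(-.002,-.1,.212)],S([(88,483),(262,478),(58,323),(142,270)],260,130)),
    ('top',[(-.055,-.15,.008)],S([(430,349)],150,100))]
x=fit(rk,[.6,.0,0])
print(proj('top',place([(-.06,.15,.335),(-.06,-.15,.335)],x)),S([(45,283),(440,250)],150,100))
print(proj('side',place([(-.06,.15,.335),(-.06,-.15,.335)],x)),S([(60,42),(98,170)],260,130))
E
python3 fit.py
```

```text
1 [ 0.47030394 -0.33668601 -0.43598983] 1.0153974548666813 top [[344.5, 235.2], [364.0, 186.9], [395.8, 200.7], [377.1, 249.9]]
3 [ 0.47030394 -0.33668601 -3.57758249] 1.0153974548660756 top [[344.5, 235.2], [364.0, 186.9], [395.8, 200.7], [377.1, 249.9]]
1 [ 0.47030394 -0.33668601 -0.43598984] 1.0153974548659912 top [[344.5, 235.2], [364.0, 186.9], [395.8, 200.7], [377.1, 249.9]]
3 [ 0.47030394 -0.33668601  2.7056028 ] 1.015397454866029 top [[344.5, 235.2], [364.0, 186.9], [395.8, 200.7], [377.1, 249.9]]
1 [ 0.47030394 -0.33668601 -0.43598985] 1.0153974548659932 top [[344.5, 235.2], [364.0, 186.9], [395.8, 200.7], [377.1, 249.9]]
3 [ 0.47030394 -0.33668601 -3.5775825 ] 1.0153974548659932 top [[344.5, 235.2], [364.0, 186.9], [395.8, 200.7], [377.1, 249.9]]
[[364.25, 189.5], [395.25, 203.0], [376.25, 251.25], [344.5, 237.5]]
handle side px [[223.04902189 295.77493369]
 [247.78903511 305.41418364]] [[220.75 293.75]
 [249.5  305.  ]]
rack
[0.6534 0.2134 0.0708] 4.055076517809806
[[-1.5, -0.5], [0.0, 0.2], [-0.2, -0.4], [0.4, 0.1], [0.2, -0.8]]
[[159.86590694 169.35720612]
 [259.86320888 162.23044563]] [[161.25 170.75]
 [260.   162.5 ]]
[[275.93839019 142.59958057]
 [283.26013739 173.28396717]] [[275.  140.5]
 [284.5 172.5]]
```

```bash
cat > w.py <<'E'
from h import *
def ray(name,px,z):
    c=json.load(open(f'pics/{name}.json'));E=np.array(c['extrinsics']);f=192/np.tan(np.radians(c['fov_y'])/2)
    d=E[:3,:3].T@np.array([(px[0]-c['cx'])/f,-(px[1]-c['cy'])/f,-1]);o=-E[:3,:3].T@E[:3,3]
    return o+d*(z-o[2])/d[2]
def rr(px,z):return ray('top',np.array(px)*.64,z)
E
python3 - <<'E'
from w import *
for n,p,z in [('ratchet',(382,355),.01),('ratch2',(385,425),.01),('disc',(295,393),.02),('tin',(460,280),.04),('spring',(498,265),.06),('bench edge',(460,448),0),('bench R',(635,445),0)]: print(n,np.round(rr(p,z),3))
a,b,z=.096,.061,.102
C=np.roll(np.array([(a,b,z),(a,-b,z),(-a,-b,z),(-a,b,z)]),1,0)
S=lambda a,ox,oy:np.array([(ox+u/4,oy+v/4) for u,v in a])
sp=S([(133,38),(360,125),(285,248),(38,145)],185,275)
tp=np.roll(S([(157,38),(281,92),(205,285),(78,230)],325,180),1,0)
s=least_squares(lambda x:np.r_[(proj('side',place(C,x))-sp).ravel(),(proj('top',place(C,x))-tp).ravel()],[.47,-.33,-.43])
print(s.x,s.cost,s.fun.reshape(-1,2).round(1).tolist())
st=r.get_state();print(R.from_quat(st['eef_rot']).as_matrix().round(3))
E
```

```text
ratchet [0.451 0.111 0.01 ]
ratch2 [0.286 0.104 0.01 ]
disc [0.36  0.316 0.02 ]
tin [ 0.629 -0.079  0.04 ]
spring [ 0.661 -0.169  0.06 ]
bench edge [ 0.232 -0.072  0.   ]
bench R [ 0.237 -0.483  0.   ]
[ 0.4674175  -0.33592317 -0.43773843] 7.809708517893837 [[-1.3, -0.8], [-0.1, -0.5], [-1.2, 0.3], [-1.5, -0.4], [-0.2, -1.5], [-0.4, -1.9], [0.5, -1.5], [0.7, -0.5]]
[[-0.     0.372  0.928]
 [-0.002  0.928 -0.372]
 [-1.    -0.002  0.   ]]
```

Request:
{"op": "drive_tool", "data": {"deltas": [[[0,0,0],[-4,0,0],8.8],[[0,0,0],[-4,0,0],8.8],[[0,0,0],[-4,0,0],8.8],[[0,0,0],[0,0,3.5],8.8],[[0,0,0],[0,0,3.5],8.8],[[0,0,0],[0,0,3.5],8.8],[[0,0,0],[0,0,3.5],8.8],[[0,0,0],[0,0,3.5],8.8],[[0,0,0],[0,-3.5,0],8.8],[[0,0,0],[0,-3.5,0],8.8],[[0,0,0],[0,-3.5,0],8.8],[[0,0,0],[0,-3.5,0],8.8]]}}

```text
clock: 1.1
tool_pos: [0.342, 0.3833, 0.369]
eef_rot: [0.134, 0.695, -0.134, 0.694]
contact_force: [1.1, -0.2, 0.1]
opening: 0.999
```

Request:
{"op": "drive_tool", "data": {"deltas": [[[0,0,0],[0,-3.1,1.9],8.8],[[0,0,0],[0,-3.1,1.9],8.8],[[0,0,0],[0,-3.1,1.9],8.8],[[0,0,0],[0,-3.1,1.9],8.8],[[0,0,0],[0,-3.1,1.9],8.8],[[0,0,0],[0,-3.1,1.9],8.8],[[0,0,0],[0,-3.1,1.9],8.8],[[0,0,0],[0,-3.1,1.9],8.8]]}}

```text
clock: 1.77
tool_pos: [0.3913, 0.0967, 0.3696]
eef_rot: [0.134, 0.694, -0.134, 0.694]
contact_force: [1.0, 0.8, -0.5]
opening: 0.996
```

```bash
cat > go.py <<'E'
from h import *
import sys
# go.py x y z [yaw-of-tool-z deg] [tilt deg]: target TCP; prints turn (tool axes) & shift (tool axes cm)
st=r.get_state();M=R.from_quat(st['eef_rot']).as_matrix();p=st['tool_pos']
print('t',round(st['clock'],2),'p',p.round(4),'q',st['q'].round(2),'F',st['contact_force'].round(1),'open',round(st['opening']*8.81,2))
print(M.round(3).tolist())
if len(sys.argv)>3:
    T=np.array(list(map(float,sys.argv[1:4])));print('shift cm',((T-p)@M*100).round(2))
E
python3 go.py .468 -.336 .25
```

```text
t 1.77 p [0.3913 0.0967 0.3696] q [-0.24  0.23 -0.14  2.    0.04  0.92  0.78] F [ 1.   0.8 -0.5] open 8.78
[[-0.0, 0.371, 0.928], [-0.0, 0.928, -0.371], [-1.0, -0.0, -0.0]]
shift cm [ 11.97 -37.32  23.19]
```

Request:
{"op": "drive_tool", "data": {"deltas": [[[0,0,0],[0,-3.4,2.1],8.8],[[0,0,0],[0,-3.4,2.1],8.8],[[0,0,0],[0,-3.4,2.1],8.8],[[0,0,0],[0,-3.4,2.1],8.8],[[0,0,0],[0,-3.4,2.1],8.8],[[0,0,0],[0,-3.4,2.1],8.8],[[0,0,0],[0,-3.4,2.1],8.8],[[0,0,0],[0,-3.4,2.1],8.8],[[0,0,0],[0,-3.4,2.1],8.8],[[0,0,0],[0,-3.4,2.1],8.8],[[0,0,0],[0,-3.4,2.1],8.8],[[3.2,0,0],[3,0,0],8.8]]}}

```text
clock: 2.77
tool_pos: [0.4689, -0.3462, 0.3437]
eef_rot: [0.153, 0.685, -0.161, 0.694]
contact_force: [0.6, -0.7, 0.1]
opening: 0.999
```

Request:
{"op": "drive_tool", "data": {"deltas": [[[0,0,0],[3,0,0],8.8],[[0,0,0],[3,0,0],8.8],[[0,0,0],[3,0,0],8.8],[[0,0,0],[2,0,0],8.8],[[0,0,0],[0,0,0],8.8],[[0,0,0],[0,0,0],8.8]]}}

```text
clock: 3.27
tool_pos: [0.4666, -0.3342, 0.229]
eef_rot: [0.153, 0.691, -0.153, 0.689]
contact_force: [0.5, -0.7, 0.2]
opening: 0.996
```

```bash
python3 go.py .468 -.336 .124
```

```text
t 3.27 p [ 0.4666 -0.3342  0.229 ] q [ 0.53  0.65  0.03  1.75 -0.02  0.75  1.7 ] F [ 0.5 -0.7  0.2] open 8.77
[[-0.002, 0.423, 0.906], [0.001, 0.906, -0.423], [-1.0, 0.0, -0.003]]
shift cm [10.5  -0.11  0.23]
```

Request:
{"op": "drive_tool", "data": {"deltas": [[[0,0,0],[3,0,0.1],8.8],[[0,0,0],[3,0,0.1],8.8],[[0,0,0],[3,0,0],8.8],[[0,0,0],[1.5,0,0],8.8],[[0,0,0],[0,0,0],8.8],[[0,0,0],[0,0,0],0.5],[[0,0,0],[0,0,0],0.5],[[0,0,0],[0,0,0],0.5],[[0,0,0],[0,0,0],0.5],[[0,0,0],[0,0,0],0.5],[[0,0,0],[0,0,0],0.5],[[0,0,0],[0,0,0],0.5]], "force": 20}}

```text
clock: 4.27
tool_pos: [0.469, -0.3355, 0.125]
eef_rot: [0.153, 0.69, -0.153, 0.69]
contact_force: [0.2, 0.1, -0.4]
opening: 0.487
```

Request:
{"op": "drive_tool", "data": {"deltas": [[[0,0,0],[0,0,0],0.5],[[0,0,0],[0,0,0],0.5],[[0,0,0],[0,0,0],0.5],[[0,0,0],[-0.5,0,0],0.5],[[0,0,0],[-0.5,0,0],0.5],[[0,0,0],[-0.5,0,0],0.5],[[0,0,0],[-0.5,0,0],0.5],[[0,0,0],[0,0,0],0.5]], "force": 20}}

```text
clock: 4.93
tool_pos: [0.4693, -0.3357, 0.1457]
eef_rot: [0.153, 0.69, -0.153, 0.691]
contact_force: [-0.9, 0.8, -4.0]
opening: 0.13
```

```bash
python3 go.py
```

```text
t 4.93 p [ 0.4693 -0.3357  0.1457] q [ 0.53  0.77  0.02  1.81 -0.02  0.56  1.7 ] F [-0.9  0.8 -4. ] open 1.14
[[0.001, 0.423, 0.906], [-0.001, 0.906, -0.423], [-1.0, -0.0, 0.001]]
```

Request:
{"op": "drive_tool", "data": {"deltas": [[[0,0,0],[-2,0,0],0.5],[[0,0,0],[-3,0,0],0.5],[[0,0,0],[-3,0,0],0.5],[[0,0,0],[-3,0,0],0.5],[[0,0,0],[0,1.45,-1.15],0.5],[[0,0,0],[0,2.9,-2.3],0.5],[[0,0,0],[0,2.9,-2.3],0.5],[[0,0,0],[0,2.9,-2.3],0.5],[[0,0,0],[0,2.9,-2.3],0.5],[[0,0,0],[0,2.9,-2.3],0.5],[[0,0,0],[0,2.9,-2.3],0.5],[[0,0,0],[0,1.45,-1.15],0.5]]}}

```text
clock: 5.93
tool_pos: [0.4069, -0.079, 0.2547]
eef_rot: [0.152, 0.692, -0.151, 0.69]
contact_force: [0.0, 1.5, -3.9]
opening: 0.124
```

Request:
{"op": "drive_tool", "data": {"deltas": [[[0,0,0],[0,0,0],0.5],[[0,0,0],[2,0,0],0.5],[[0,0,0],[3,0,0],0.5],[[0,0,0],[3,0,0],0.5],[[0,0,0],[2,0,0],0.5],[[0,0,0],[1.5,0,0],0.5],[[0,0,0],[0.8,0,0],0.5],[[0,0,0],[0.4,0,0],0.5],[[0,0,0],[0,0,0],0.5]]}}

```text
clock: 6.68
tool_pos: [0.4091, -0.0838, 0.1274]
eef_rot: [0.153, 0.69, -0.153, 0.69]
contact_force: [-0.1, -0.8, -3.3]
opening: 0.131
```

```bash
python3 go.py .41 -.085 .115; python3 - <<'E'
from h import *
s=snap('side','s1.png');t=snap('top','t1.png')
def crop(im,x,y,w,h,k): return cv2.resize(im[y:y+h,x:x+w,::-1],None,fx=k,fy=k,interpolation=cv2.INTER_CUBIC)
a=crop(s['color'],180,225,130,145,4);b=crop(t['color'],330,185,90,90,3)
c=np.zeros((580,800,3),np.uint8);c[:580,:520]=a;c[:270,520:790]=b;cv2.imwrite('pics/c3.png',c)
E
```

```text
t 6.68 p [ 0.4091 -0.0838  0.1274] q [ 0.08  0.69  0.01  2.29 -0.05  0.17  1.28] F [-0.1 -0.8 -3.3] open 1.15
[[-0.0, 0.423, 0.906], [-0.0, 0.906, -0.423], [-1.0, -0.0, -0.0]]
shift cm [ 1.24 -0.07  0.13]
```

View pics/c3.png

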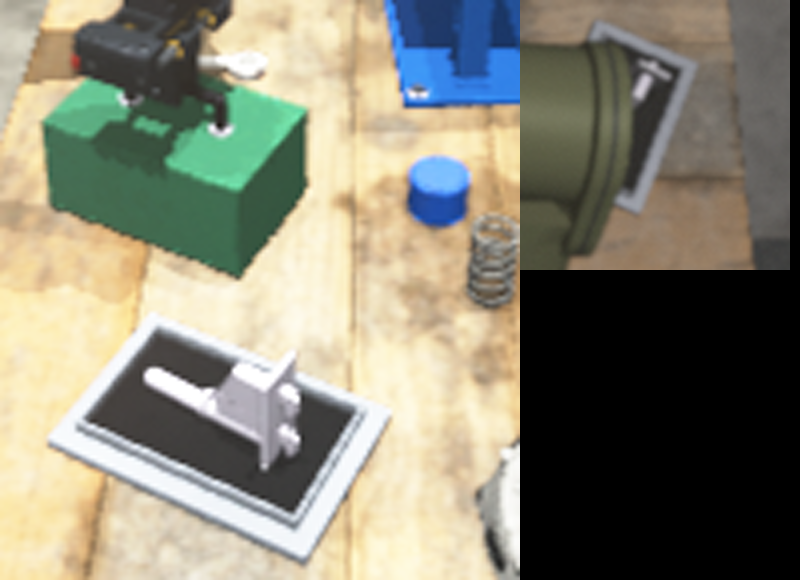

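Request:
{"op": "drive_tool", "data": {"deltas": [[[0,0,0],[0.5,0,0],0.5],[[0,0,0],[0.3,0,0],0.5],[[0,0,0],[0.2,0,0],0.5],[[0,0,0],[0.1,0,0],0.5],[[0,0,0],[0.1,0,0],0.5],[[0,0,0],[0.1,0,0],0.5],[[0,0,0],[0,0,0],0.5],[[0,0,0],[0,0,0],0.5]]}}

```text
clock: 7.45
tool_pos: [0.4108, -0.0839, 0.1173]
eef_rot: [0.153, 0.688, -0.153, 0.693]
contact_force: [-1.4, 0.4, 28.4]
opening: 0.126
```

```bash
python3 go.py; cat > armfit.py <<'E'
from h import *
# pixel picks c3 side crop /4 + (180,225)
obs=[((0,-.02,.08),(263,372+0)),]
E
python3 - <<'E'
from h import *
# case/arm picks in side crop (4x, offset 180,225)
S=lambda a:np.array([(180+u/4,225+v/4) for u,v in a])
C=[(-.105,.07,.01),(.105,.07,.01),(.105,-.07,.01),(-.105,-.07,.01)]
p=S([(157,315),(390,415),(305,560),(48,440)])
s=least_squares(lambda x:(proj('side',place(C,x))-p).ravel(),[.467,-.336,-.437]);print('case',s.x.round(4),s.fun.round(1))
# arm: plate front face x=-5: bottom -y corner, top corners; bar end
A=[(-.005,.02,.092),(-.005,-.02,.092),(-.005,-.02,.012),(-.12,0,.019),(0,-.02,.012)]
q=S([(290,352),(261,378),(261,470),(147,377),(268,470)])
for y0 in (-.437,):
  s=least_squares(lambda x:(proj('side',place(A,x))-q).ravel(),[.5,-.336,y0]);print('arm',s.x.round(4),s.fun.reshape(-1,2).round(1).tolist())
E
```

```text
t 7.45 p [ 0.4108 -0.0839  0.1173] q [ 0.08  0.71  0.01  2.29 -0.05  0.13  1.28] F [-1.4  0.4 28.4] open 1.11
[[0.007, 0.423, 0.906], [-0.001, 0.906, -0.423], [-1.0, 0.002, 0.006]]
case [ 0.4695 -0.3365 -0.4546] [-0.7 -0.6  1.1 -0.3 -0.   0.7 -0.4 -0.2]
arm [ 0.5139 -0.3576 -0.5048] [[0.5, -1.0], [0.0, 2.0], [0.1, -0.7], [-0.4, -0.5], [-0.2, 0.1]]
```

Request:
{"op": "drive_tool", "data": {"deltas": [[[0,0,0],[-0.2,0,0],0.5],[[0,0,0],[0,0,0],5],[[0,0,0],[0,0,0],5],[[0,0,0],[0,0,0],5],[[0,0,0],[0,0,0],5],[[0,0,0],[0,0,0],5],[[0,0,0],[-1,0,0],5],[[0,0,0],[-2,0,0],5],[[0,0,0],[-3,0,0],5],[[0,0,0],[-4,0,0],5],[[0,0,0],[-4,0,0],5],[[0,0,0],[-4,0,0],5]]}}

```text
clock: 8.45
tool_pos: [0.408, -0.0833, 0.2984]
eef_rot: [0.153, 0.691, -0.153, 0.69]
contact_force: [1.7, -0.1, -0.2]
opening: 0.57
```

```bash
python3 go.py;  python3 - <<'E'
from h import *
s=snap('side','s2.png');t=snap('top','t2.png')
def crop(im,x,y,w,h,k):
    c=cv2.resize(im[y:y+h,x:x+w,::-1],None,fx=k,fy=k,interpolation=cv2.INTER_CUBIC)
    for i in range(0,w,10): cv2.line(c,(i*k,0),(i*k,5),(0,255,255),1)
    for i in range(0,h,10): cv2.line(c,(0,i*k),(5,i*k),(0,255,255),1)
    return c
a=crop(s['color'],185,260,100,110,5);b=crop(s['color'],205,297,65,55,12);cv2.imwrite('pics/c4.png',b)
c=crop(t['color'],320,185,100,100,6);cv2.imwrite('pics/c5.png',np.hstack([c]))
E
```

```text
t 8.45 p [ 0.408  -0.0833  0.2984] q [ 0.04  0.35  0.06  2.09 -0.03  0.7   1.27] F [ 1.7 -0.1 -0.2] open 5.02
[[-0.001, 0.423, 0.906], [0.0, 0.906, -0.423], [-1.0, -0.0, -0.001]]
```

View pics/c4.png

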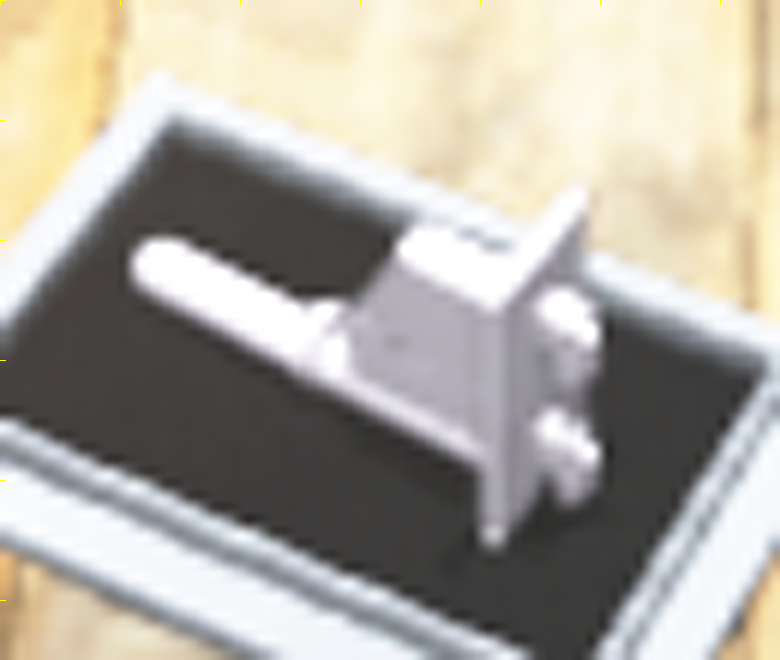

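View pics/c5.png

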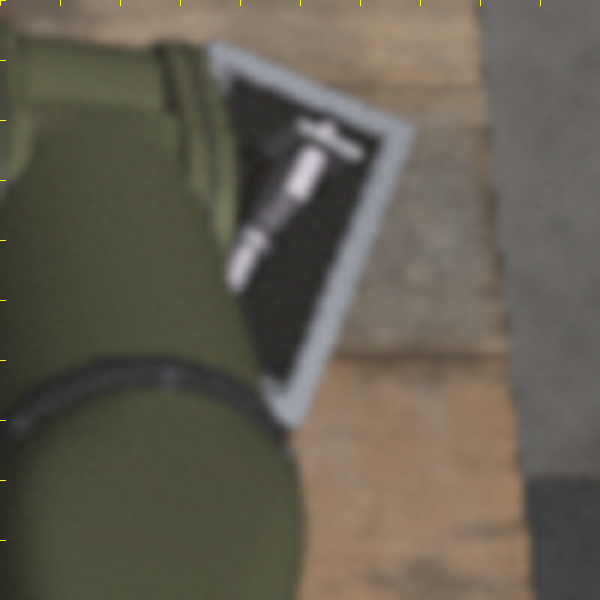

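```bash
cat > armfit.py <<'E'
from h import *
q=np.array([((u+.5)/12-.5+205,(v+.5)/12-.5+297) for u,v in [(575,187),(483,308),(512,305),(482,540),(402,247),(425,222),(150,265)]])
A=[(-.005,.02,.092),(-.005,-.02,.092),(0,-.02,.092),(-.005,-.02,.012),(-.038,-.006,.074),(-.038,.006,.074),(-.12,0,.020)]
s=least_squares(lambda x:(proj('side',place(A,x))-q).ravel(),[.5,-.336,-.43]);print('arm',s.x.round(4),s.fun.reshape(-1,2).round(1).tolist())
print('grip',place([(-.032,0,.057)],s.x))
print('top px crop', ((proj('top',place([(0,.02,.092),(0,-.02,.092),(-.12,0,.026)],s.x))-[320,185])*6).round())
E
python3 armfit.py
```

```text
arm [ 0.5134 -0.3576 -0.519 ] [[0.4, -0.1], [0.2, -0.7], [-0.7, 0.3], [0.4, 0.2], [-0.1, 0.7], [0.3, 0.0], [-0.5, -0.5]]
grip [[ 0.48566218 -0.34175875  0.057     ]]
top px crop [[296. 112.]
 [357. 144.]
 [209. 314.]]
```

Request:
{"op": "drive_tool", "data": {"deltas": [[[0,0,0],[0,-2.8,1.63],6],[[0,0,0],[0,-2.8,1.63],6],[[0,0,0],[0,-2.8,1.63],6],[[0,0,0],[0,-2.8,1.63],6],[[0,0,0],[0,-2.8,1.63],6],[[0,0,0],[0,-2.8,1.63],6],[[0,0,0],[0,-2.8,1.63],6],[[4.8,0,0],[0,0,0],6]]}}

```text
clock: 9.22
tool_pos: [0.4278, -0.3167, 0.2956]
eef_rot: [0.183, 0.682, -0.187, 0.683]
contact_force: [1.0, -1.0, 0.3]
opening: 0.678
```

Request:
{"op": "drive_tool", "data": {"deltas": [[[0,-5,0],[0,0,0],6],[[0,-5,0],[0,0,0],6],[[0,-5,0],[0,0,0],6],[[0,-5,0],[0,0,0],6],[[0,-5,0],[0,0,0],6],[[0,-5,0],[0,0,0],6],[[0,-5,0],[0,0,0],6],[[0,0,0],[0,0,0],6],[[0,0,0],[0,0,0],6]]}}

```text
clock: 9.97
tool_pos: [0.431, -0.315, 0.3096]
eef_rot: [0.13, 0.485, -0.22, 0.837]
contact_force: [1.5, -0.3, -0.4]
opening: 0.681
```

```bash
python3 go.py .4276 -.3099 .149
```

```text
t 9.97 p [ 0.431  -0.315   0.3096] q [ 0.58  0.35 -0.02  2.23 -0.39  0.04  1.99] F [ 1.5 -0.3 -0.4] open 6.0
[[0.434, 0.493, 0.754], [-0.241, 0.87, -0.43], [-0.868, 0.005, 0.496]]
shift cm [13.67  0.2  -8.44]
```

```bash
cat > kin.py <<'E'
import numpy as np
from scipy.optimize import brentq
D=[(.6244,.249,.69,1.566,.9025),(.403,.3696,.23,2.0,.92),(.574,.229,.65,1.75,.75),(.577,.1457,.77,1.81,.56),(.4176,.1274,.69,2.29,.17),(.416,.298,.35,2.09,.70),(.534,.3096,.35,2.23,.04)]
A=[];b=[]
for r,z,a,e,w in D:
    A+=[[np.sin(a),np.sin(a+e),np.sin(a+e+w),0],[np.cos(a),np.cos(a+e),np.cos(a+e+w),1]];b+=[r,z]
L,res,*_=np.linalg.lstsq(np.array(A),np.array(b),rcond=None)
print('L1,L2,L3,h',L.round(3),(np.array(A)@L-b).round(3))
def q(r,z,tilt):
    t=np.pi-np.radians(tilt);wr=r-L[2]*np.sin(t);wz=z-L[3]-L[2]*np.cos(t)
    d=np.hypot(wr,wz);e=np.pi-np.arccos((L[0]**2+L[1]**2-d*d)/(2*L[0]*L[1]))
    a=np.arctan2(wr,wz)-np.arctan2(L[1]*np.sin(e),L[0]+L[1]*np.cos(e))
    return a,e,t-a-e
if __name__=='__main__':
  for nm,r,z in [('case',.596,.05),('case hi',.596,.12),('rack',.64,.18),('rack hi',.63,.2)]:
    for t in (20,25,30,35,40,45): print(nm,t,np.round(q(r,z,t),2))
E
python3 kin.py
```

```text
L1,L2,L3,h [0.567 0.346 0.31  0.341] [-0.001  0.    -0.003  0.001  0.    -0.002  0.003 -0.001 -0.004 -0.001
  0.002  0.001 -0.001  0.002]
case 20 [ 0.92  2.11 -0.23]
case 25 [ 0.94  2.18 -0.41]
case 30 [ 0.96  2.25 -0.6 ]
case 35 [ 1.    2.31 -0.79]
case 40 [ 1.06  2.37 -0.98]
case 45 [ 1.12  2.42 -1.18]
case hi 20 [ 0.78  2.09 -0.08]
case hi 25 [ 0.79  2.17 -0.25]
case hi 30 [ 0.81  2.24 -0.43]
case hi 35 [ 0.84  2.31 -0.62]
case hi 40 [ 0.88  2.38 -0.82]
case hi 45 [ 0.94  2.44 -1.02]
rack 20 [0.7  1.93 0.16]
rack 25 [ 0.7   2.01 -0.  ]
rack 30 [ 0.7   2.09 -0.17]
rack 35 [ 0.72  2.16 -0.35]
rack 40 [ 0.74  2.23 -0.53]
rack 45 [ 0.78  2.3  -0.72]
rack hi 20 [0.66 1.95 0.19]
rack hi 25 [0.65 2.03 0.03]
rack hi 30 [ 0.66  2.1  -0.14]
rack hi 35 [ 0.67  2.18 -0.32]
rack hi 40 [ 0.69  2.25 -0.5 ]
rack hi 45 [ 0.73  2.32 -0.69]
```

Request:
{"op": "drive_tool", "data": {"deltas": [[[-7,0,0],[0,0,0],6],[[-7,0,0],[0,0,0],6],[[-7,0,0],[0,0,0],6],[[-7,0,0],[0,0,0],6],[[-7,0,0],[0,0,0],6],[[-7,0,0],[0,0,0],6],[[-7,0,0],[0,0,0],6],[[-7,0,0],[0,0,0],6],[[-7,0,0],[0,0,0],6],[[-7,0,0],[0,0,0],6],[[-7,0,0],[0,0,0],6],[[-7,0,0],[0,0,0],6]]}}

```text
clock: 10.97
tool_pos: [0.432, -0.3147, 0.3098]
eef_rot: [-0.466, 0.506, 0.163, 0.707]
contact_force: [0.0, -1.4, -0.4]
opening: 0.682
```

```bash
python3 go.py
```

```text
t 10.97 p [ 0.432  -0.3147  0.3098] q [ 0.64  0.35 -0.11  2.23  0.43  0.05  2.65] F [ 0.  -1.4 -0.4] open 6.01
[[0.434, -0.703, 0.563], [-0.24, 0.512, 0.824], [-0.868, -0.494, 0.054]]
```

Request:
{"op": "drive_tool", "data": {"deltas": [[[-7,0,0],[0,0,0],6],[[-7,0,0],[0,0,0],6],[[-7,0,0],[0,0,0],6],[[-7,0,0],[0,0,0],6],[[-7,0,0],[0,0,0],6],[[-7,0,0],[0,0,0],6],[[-7,0,0],[0,0,0],6],[[-7,0,0],[0,0,0],6],[[-7,0,0],[0,0,0],6],[[-7,0,0],[0,0,0],6],[[-7,0,0],[0,0,0],6],[[-7,0,0],[0,0,0],6]]}}

```text
clock: 11.97
tool_pos: [0.4302, -0.3039, 0.2755]
eef_rot: [0.769, -0.336, -0.429, -0.334]
contact_force: [1.2, 0.7, -0.4]
opening: 0.682
```

Request:
{"op": "drive_tool", "data": {"deltas": [[[-6,0,0],[0,0,0],6],[[-6,0,0],[0,0,0],6],[[0,2,0],[0,0,0],6],[[0,2,0],[0,0,0],6],[[0,2,0],[0,0,0],6]]}}

```text
clock: 12.38
tool_pos: [0.4321, -0.3037, 0.2751]
eef_rot: [0.818, -0.312, -0.415, -0.248]
contact_force: [-0.2, 0.8, -0.5]
opening: 0.677
```

```bash
python3 go.py
```

```text
t 12.38 p [ 0.4321 -0.3037  0.2751] q [ 0.92  0.47 -0.61  2.34  2.07  0.4   2.29] F [-0.2  0.8 -0.5] open 5.96
[[0.46, -0.716, -0.525], [-0.305, -0.682, 0.664], [-0.834, -0.146, -0.532]]
```

```bash
cat >> go.py <<'E'
if len(sys.argv)>5:
    a,t=np.radians(float(sys.argv[4])),np.radians(float(sys.argv[5]));d=np.array([np.cos(a),np.sin(a),0])
    X=np.sin(t)*d-[0,0,np.cos(t)];Y=-np.array([-np.sin(a),np.cos(a),0]);G=np.c_[X,Y,np.cross(X,Y)]
    print('turn',np.degrees(R.from_matrix(M.T@G).as_rotvec()).round(2),'shift after turn',((T-p)@G*100).round(2))
E
python3 go.py .4276 -.3099 .2 -30 35
```

```text
t 12.38 p [ 0.4321 -0.3037  0.2751] q [ 0.92  0.47 -0.61  2.34  2.07  0.4   2.29] F [-0.2  0.8 -0.5] open 5.96
[[0.46, -0.716, -0.525], [-0.305, -0.682, 0.664], [-0.834, -0.146, -0.532]]
shift cm [6.25 1.84 3.82]
turn [-18.22   1.23  -2.19] shift after turn [6.11 0.77 4.38]
```

Request:
{"op": "drive_tool", "data": {"deltas": [[[-4.5,0.3,-0.5],[0,0,0],6],[[-4.5,0.3,-0.5],[0,0,0],6],[[-4.6,0.3,-0.6],[0,0,0],6],[[-4.6,0.3,-0.6],[0,0,0],6],[[0,0,0],[1.5,0.2,1.1],6],[[0,0,0],[1.5,0.2,1.1],6],[[0,0,0],[1.5,0.2,1.1],6],[[0,0,0],[1.5,0.2,1.1],6],[[0,0,0],[0,0,0],6]]}}

```text
clock: 13.13
tool_pos: [0.4237, -0.3097, 0.1971]
eef_rot: [0.855, -0.229, -0.449, -0.124]
contact_force: [-0.5, 0.8, -0.2]
opening: 0.678
```

```bash
python3 go.py .4276 -.3099 .149 -30 35
```

```text
t 13.13 p [ 0.4237 -0.3097  0.1971] q [ 1.    0.7  -0.72  2.45  2.42  0.67  2.34] F [-0.5  0.8 -0.2] open 5.97
[[0.491, -0.503, -0.711], [-0.281, -0.864, 0.418], [-0.825, -0.005, -0.566]]
shift cm [ 4.16 -0.15  2.44]
turn [-0.35  0.54  0.13] shift after turn [ 4.14 -0.18  2.48]
```

Request:
{"op": "drive_tool", "data": {"deltas": [[[-0.3,0.5,0],[1.4,-0.1,0.8],6],[[0,0,0],[1.4,-0.1,0.8],6],[[0,0,0],[1.4,0,0.8],6],[[0,0,0],[2,0,0],6],[[0,0,0],[2,0,0],6],[[0,0,0],[2,0,0],6],[[0,0,0],[0,0,0],6],[[0,0,0],[0,0,0],6]]}}

```text
clock: 13.8
tool_pos: [0.4596, -0.3283, 0.1038]
eef_rot: [0.858, -0.23, -0.444, -0.118]
contact_force: [-0.1, 0.3, 1.1]
opening: 0.68
```

```bash
python3 go.py .4875 -.344 .0505 -30 35
```

```text
t 13.8 p [ 0.4596 -0.3283  0.1038] q [ 0.96  0.97 -0.7   2.39  2.54  0.88  2.32] F [-0.1  0.3  1.1] open 5.99
[[0.5, -0.499, -0.708], [-0.289, -0.867, 0.407], [-0.816, 0.001, -0.578]]
shift cm [ 6.2  -0.04  0.47]
turn [ 0.08 -0.28 -0.01] shift after turn [ 6.2  -0.04  0.44]
```

Request:
{"op": "drive_tool", "data": {"deltas": [[[0,0,0],[2,0,0.2],6],[[0,0,0],[2,0,0.2],6],[[0,0,0],[1.5,0,0],6],[[0,0,0],[0.7,0,0],6],[[0,0,0],[0,0,0],6],[[0,0,0],[0,0,0],6]]}}

```text
clock: 14.3
tool_pos: [0.4868, -0.3446, 0.0518]
eef_rot: [0.858, -0.23, -0.444, -0.117]
contact_force: [0.0, -0.0, -0.3]
opening: 0.682
```

```bash
python3 go.py .4875 -.344 .0505 -30 35;  python3 - <<'E'
from h import *
s=snap('side','s3.png')
c=cv2.resize(s['color'][290:360,195:275,::-1],None,fx=8,fy=8,interpolation=cv2.INTER_CUBIC);cv2.imwrite('pics/c6.png',c)
E
```

```text
t 14.3 p [ 0.4868 -0.3446  0.0518] q [ 0.95  1.09 -0.67  2.3   2.59  0.9   2.35] F [ 0.  -0.  -0.3] open 6.01
[[0.5, -0.498, -0.708], [-0.29, -0.867, 0.406], [-0.816, 0.002, -0.578]]
shift cm [ 0.12 -0.09  0.04]
turn [ 0.17 -0.28 -0.05] shift after turn [ 0.12 -0.09  0.04]
```

View pics/c6.png

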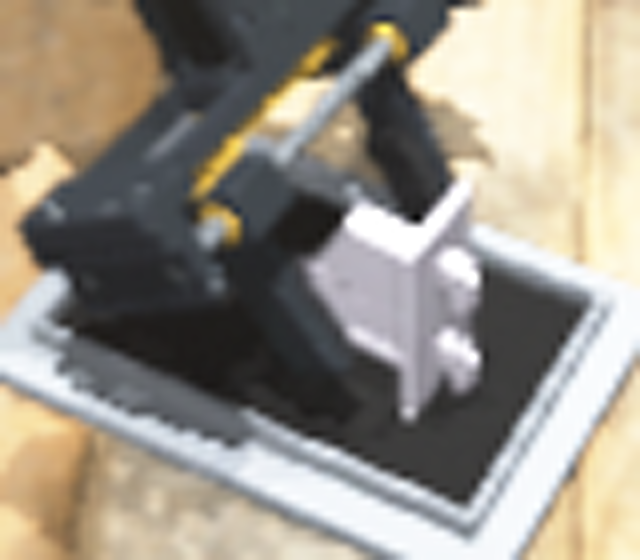

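Request:
{"op": "drive_tool", "data": {"deltas": [[[0,0,0],[0,0,0],0.6],[[0,0,0],[0,0,0],0.6],[[0,0,0],[0,0,0],0.6],[[0,0,0],[0,0,0],0.6],[[0,0,0],[0,0,0],0.6],[[0,0,0],[0,0,0],0.6],[[0,0,0],[0,0,0],0.6],[[0,0,0],[0,0,0],0.6],[[0,0,0],[0,0,0],0.6],[[0,0,0],[0,0,0],0.6]], "force": 20}}

```text
clock: 15.18
tool_pos: [0.4871, -0.3442, 0.0507]
eef_rot: [0.858, -0.229, -0.445, -0.118]
contact_force: [0.7, 1.7, 0.2]
opening: 0.136
```

Request:
{"op": "drive_tool", "data": {"deltas": [[[0,0,0],[0,0,0],0.6],[[0,0,0],[0,0,0],0.6],[[0,0,0],[0,0,0],0.6],[[0,0,0],[0,0,0],0.6]], "force": 55}}

```text
clock: 15.52
tool_pos: [0.4869, -0.3448, 0.0507]
eef_rot: [0.858, -0.23, -0.445, -0.118]
contact_force: [0.3, 1.5, -0.3]
opening: 0.135
```

```bash
python3 go.py .4875 -.344 .0505 -30 35
```

```text
t 15.52 p [ 0.4869 -0.3448  0.0507] q [ 0.95  1.09 -0.67  2.3   2.59  0.9   2.36] F [ 0.3  1.5 -0.3] open 1.19
[[0.499, -0.499, -0.709], [-0.29, -0.867, 0.406], [-0.817, 0.003, -0.577]]
shift cm [ 0.02 -0.1  -0.  ]
turn [ 0.16 -0.24 -0.07] shift after turn [ 0.02 -0.1  -0.  ]
```

Request:
{"op": "drive_tool", "data": {"deltas": [[[0,0,0],[-0.8,0,-0.6],0.6],[[0,0,0],[-2,0,-1.4],0.6],[[0,0,0],[-2.8,0,-2],0.6],[[0,0,0],[-2.8,0,-2],0.6],[[0,0,0],[-2.8,0,-2],0.6],[[0,0,0],[-2.8,0,-2],0.6],[[0,0,0],[-2.8,0,-2],0.6],[[0,0,0],[0,0,0],0.6]]}}

```text
clock: 16.18
tool_pos: [0.49, -0.3469, 0.2656]
eef_rot: [0.86, -0.232, -0.439, -0.115]
contact_force: [1.1, 0.3, -4.3]
opening: 0.131
```

```bash
python3 go.py .53 .105 .26 4 35.2
```

```text
t 16.18 p [ 0.49   -0.3469  0.2656] q [ 0.89  0.55 -0.52  2.2   2.2   0.34  2.57] F [ 1.1  0.3 -4.3] open 1.15
[[0.506, -0.501, -0.702], [-0.299, -0.866, 0.402], [-0.809, 0.006, -0.588]]
shift cm [-11.02 -41.12  15.68]
turn [-27.48  -0.68 -20.1 ] shift after turn [  4.57 -44.8   -5.51]
```

Request:
{"op": "drive_tool", "data": {"deltas": [[[0,0,0],[-0.5,-1.7,0.65],0.6],[[0,0,0],[-0.92,-3.4,1.3],0.6],[[0,0,0],[-0.92,-3.4,1.3],0.6],[[0,0,0],[-0.92,-3.4,1.3],0.6],[[0,0,0],[-0.92,-3.4,1.3],0.6],[[0,0,0],[-0.92,-3.4,1.3],0.6],[[0,0,0],[-0.92,-3.4,1.3],0.6],[[0,0,0],[-0.92,-3.4,1.3],0.6],[[0,0,0],[-0.92,-3.4,1.3],0.6],[[0,0,0],[-0.92,-3.4,1.3],0.6],[[0,0,0],[-0.5,-1.7,0.65],0.6]]}}

```text
clock: 17.1
tool_pos: [0.5192, 0.0349, 0.2564]
eef_rot: [0.858, -0.227, -0.446, -0.118]
contact_force: [0.1, 0.2, -4.2]
opening: 0.128
```

```bash
python3 go.py .53 .105 .26 4 35.2
```

```text
t 17.1 p [0.5192 0.0349 0.2564] q [ 0.02  0.57 -0.72  2.3   1.57  0.89  2.25] F [ 0.1  0.2 -4.2] open 1.13
[[0.5, -0.494, -0.711], [-0.284, -0.87, 0.404], [-0.818, 0.0, -0.575]]
shift cm [-1.74 -6.63  1.86]
turn [-27.47   0.1  -19.35] shift after turn [ 0.61 -6.91 -1.49]
```

Request:
{"op": "drive_tool", "data": {"deltas": [[[-4.6,0,-3.2],[0,0,0],0.6],[[-4.6,0,-3.2],[0,0,0],0.6],[[-4.6,0,-3.2],[0,0,0],0.6],[[-4.6,0,-3.2],[0,0,0],0.6],[[-4.6,0,-3.2],[0,0,0],0.6],[[-4.5,0,-3.3],[0,0,0],0.6],[[0,0,0],[0.2,-2,-0.5],0.6],[[0,0,0],[0.2,-2.5,-0.5],0.6],[[0,0,0],[0.2,-2.5,-0.5],0.6],[[0,0,0],[0,0,0],0.6]]}}

```text
clock: 17.93
tool_pos: [0.5309, 0.1058, 0.2609]
eef_rot: [0.887, 0.031, -0.46, 0.016]
contact_force: [1.2, 1.8, -4.1]
opening: 0.126
```

```bash
python3 go.py .572 .1075 .178 4.06 35.2
```

```text
t 17.93 p [0.5309 0.1058 0.2609] q [ 0.12  0.56 -0.78  2.34  1.95  0.65  2.49] F [ 1.2  1.8 -4.1] open 1.11
[[0.574, 0.071, -0.816], [0.041, -0.998, -0.057], [-0.818, -0.001, -0.576]]
shift cm [9.15 0.13 1.41]
turn [-0.03  0.04  0.02] shift after turn [9.15 0.13 1.42]
```

Request:
{"op": "drive_tool", "data": {"deltas": [[[0,0,0],[2,0.1,0.3],0.6],[[0,0,0],[2.5,0,0.4],0.6],[[0,0,0],[2.5,0,0.4],0.6],[[0,0,0],[2.1,0,0.3],0.6],[[0,0,0],[0,0,0],0.6],[[0,0,0],[0,0,0],0.6]]}}

```text
clock: 18.43
tool_pos: [0.5703, 0.1006, 0.1763]
eef_rot: [0.886, 0.027, -0.462, 0.016]
contact_force: [-0.4, 0.6, -3.1]
opening: 0.138
```

```bash
python3 go.py .572 .1075 .178 4.06 35.2;  python3 - <<'E'
from h import *
s=snap('side','s4.png');t=snap('top','t4.png')
f=lambda im,x,y,w,h,k:cv2.resize(im[y:y+h,x:x+w,::-1],None,fx=k,fy=k,interpolation=cv2.INTER_CUBIC)
cv2.imwrite('pics/c7.png',f(s['color'],255,150,75,75,8))
cv2.imwrite('pics/c7t.png',f(t['color'],150,100,120,100,6))
E
```

```text
t 18.43 p [0.5703 0.1006 0.1763] q [ 0.13  0.79 -0.77  2.32  2.15  0.81  2.38] F [-0.4  0.6 -3.1] open 1.21
[[0.571, 0.063, -0.819], [0.032, -0.998, -0.054], [-0.82, 0.004, -0.572]]
shift cm [-0.02 -0.68 -0.28]
turn [-0.24  0.33 -0.47] shift after turn [-0.01 -0.68 -0.28]
```

View pics/c7.png

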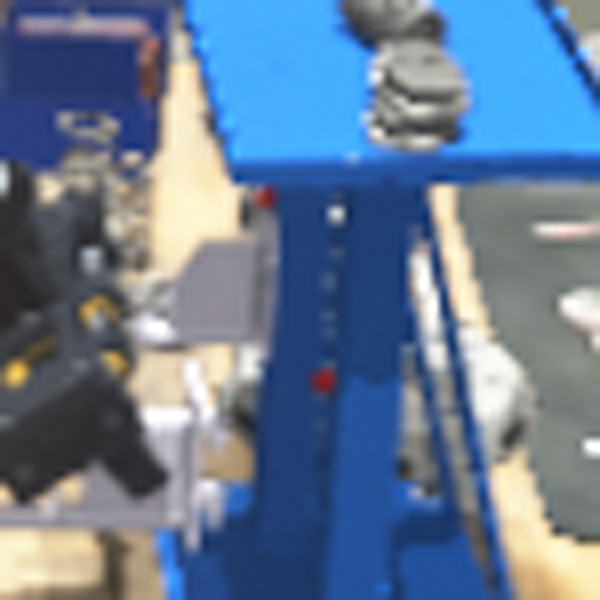

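```bash
python3 go.py .572 .1075 .178 4.06 35.2; python3 - <<'E'
from h import *
def c(p,ox,oy,k): return ((p-[ox,oy]+.5)*k-.5).round()
st=r.get_state();M=R.from_quat(st['eef_rot']).as_matrix();p=st['tool_pos']
yaw=np.arctan2(M[1,0],M[0,0]);o=p+[.029*np.cos(yaw),.029*np.sin(yaw),0];o[2]-=.0387
P=place([(-.005,-.02,0),(-.005,-.02,.08),(0,-.02,.08),(0,.02,.08),(0,-.02,0)],[o[0],o[1],yaw]);P[:,2]+=o[2]
print('origin',o,np.degrees(yaw),'\nside plate px',c(proj('side',P),255,150,8).tolist(),'top',c(proj('top',P),150,100,6).tolist())
x=[.6534,.2134,.0708]
print('catch side',c(proj('side',place([(-.005,-.1,.212),(-.005,.1,.212)],x)),255,150,8).tolist())
print('slots',c(proj('side',place([(0,-.1,.138),(0,-.1,.178),(0,-.12,.178),(0,-.08,.178),(0,-.12,.3),(0,.08,.3)],x)),255,150,8).tolist())
print('shelf',c(proj('side',place([(-.06,-.15,.335),(-.06,.15,.335)],x)),255,150,8).tolist(),c(proj('top',place([(-.06,-.15,.335),(-.06,.15,.335),(-.055,-.15,.008)],x)),150,100,6).tolist())
E
```

```text
t 18.53 p [0.5707 0.1013 0.1785] q [ 0.13  0.79 -0.77  2.32  2.15  0.81  2.38] F [-0.5  0.3 -3.6] open 1.12
[[0.574, 0.064, -0.816], [0.033, -0.998, -0.055], [-0.818, 0.004, -0.575]]
shift cm [ 0.14 -0.61 -0.11]
turn [-0.17  0.11 -0.42] shift after turn [ 0.14 -0.61 -0.11]
origin [0.5996527  0.10298196 0.13980316] 3.329753046396253 
side plate px [[190.0, 548.0], [198.0, 398.0], [209.0, 398.0], [201.0, 356.0], [201.0, 548.0]] top [[614.0, 490.0], [615.0, 453.0], [614.0, 445.0], [542.0, 449.0], [614.0, 482.0]]
catch side [[324.0, 384.0], [275.0, 200.0]]
slots [[325.0, 520.0], [330.0, 448.0], [336.0, 469.0], [325.0, 427.0], [354.0, 232.0], [299.0, 59.0]]
shelf [[230.0, 190.0], [171.0, -56.0]] [[662.0, 376.0], [62.0, 419.0], [649.0, 521.0]]
```

View pics/c7t.png

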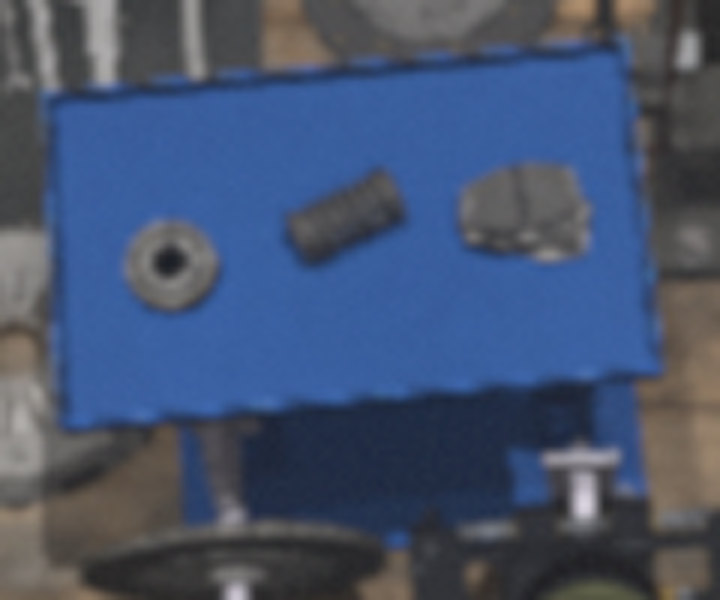

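```bash
python3 - <<'E'
from h import *
S=lambda a,ox,oy,k:np.array([((u+.5)/k-.5+ox,(v+.5)/k-.5+oy) for u,v in a])
Ls=[(-.055,-.15,.008),(.12,-.15,.008),(-.055,.15,.008),(-.005,-.1,.212),(-.005,.1,.212)]
ps=np.r_[S([(88,483),(262,478),(58,323)],260,130,4),S([(323,381),(266,197)],255,150,8)]
Lt=[(-.06,-.147,.335),(-.06,.147,.335)];pt=S([(660-3,377),(72-3,428)],150,100,6)
w=np.array([1,1,1,2,2])[:,None]
def f(x): return np.r_[(w*(proj('side',place(Ls,x))-ps)).ravel(),(2*(proj('top',place(Lt,x))-pt)*[1,.5]).ravel()]
for drop in (0,1):
    s=least_squares(f,[.65,.21,.08],loss='soft_l1' if drop else 'linear');print(s.x.round(4),s.fun.reshape(-1,2).round(1).tolist(),'upright',place([(0,-.1,0)],s.x).round(4))
E
```

```text
[0.6512 0.2141 0.0901] [[-0.9, -0.1], [0.4, 0.1], [-0.9, -0.0], [0.1, 0.6], [0.2, 0.6], [-0.3, -0.4], [-0.2, -0.1]] upright [[0.6602 0.1145 0.    ]]
[0.6511 0.2141 0.09  ] [[-0.9, -0.0], [0.4, 0.1], [-0.9, -0.0], [0.1, 0.6], [0.2, 0.7], [-0.3, -0.3], [-0.1, -0.0]] upright [[0.6601 0.1145 0.    ]]
```

```bash
python3 go.py .5715 .1065 .1775 5.16 35.2
```

```text
t 18.53 p [0.5707 0.1013 0.1785] q [ 0.13  0.79 -0.77  2.32  2.15  0.81  2.38] F [-0.5  0.3 -3.6] open 1.12
[[0.574, 0.064, -0.816], [0.033, -0.998, -0.055], [-0.818, 0.004, -0.575]]
shift cm [ 0.15 -0.51 -0.04]
turn [-1.07  0.11 -1.05] shift after turn [ 0.15 -0.51 -0.05]
```

Request:
{"op": "drive_tool", "data": {"deltas": [[[-1,0.1,-1],[0,0,0],0.6],[[0,0,0],[0.1,-0.25,0],0.6],[[0,0,0],[0.05,-0.25,0],0.6],[[0,0,0],[0,0,0],0.6],[[0,0,0],[0,0,0],0.6],[[0,0,0],[0,0,0],0.6]]}}

```text
clock: 19.03
tool_pos: [0.5718, 0.1068, 0.177]
eef_rot: [0.887, 0.039, -0.46, 0.02]
contact_force: [0.2, 0.1, -3.9]
opening: 0.13
```

```bash
python3 go.py .5715 .1065 .1775 5.16 35.2
```

```text
t 19.03 p [0.5718 0.1068 0.177 ] q [ 0.13  0.8  -0.78  2.31  2.17  0.81  2.39] F [ 0.2  0.1 -3.9] open 1.15
[[0.574, 0.088, -0.814], [0.051, -0.996, -0.072], [-0.817, -0.0, -0.577]]
shift cm [-0.06  0.03 -0.  ]
turn [-0.08 -0.02 -0.05] shift after turn [-0.06  0.03 -0.  ]
```

Request:
{"op": "drive_tool", "data": {"deltas": [[[0,0,0],[0.63,0,-0.9],0.6],[[0,0,0],[0.63,0,-0.9],0.6],[[0,0,0],[0.63,0,-0.9],0.6],[[0,0,0],[0.35,0,-0.49],0.6],[[0,0,0],[0.17,0,-0.24],0.6],[[0,0,0],[0.12,0,-0.16],0.6],[[0,0,0],[0,0,0],0.6],[[0,0,0],[0,0,0],0.6]]}}

```text
clock: 19.7
tool_pos: [0.6149, 0.1104, 0.1764]
eef_rot: [0.887, 0.039, -0.46, 0.02]
contact_force: [0.0, -0.0, -3.4]
opening: 0.129
```

```bash
python3 go.py .6255 .1115 .1775 5.16 35.2
```

```text
t 19.7 p [0.6149 0.1104 0.1764] q [ 0.12  0.81 -0.73  2.19  2.12  0.72  2.5 ] F [ 0.  -0.  -3.4] open 1.14
[[0.573, 0.089, -0.814], [0.051, -0.996, -0.072], [-0.818, 0.0, -0.576]]
shift cm [ 0.53 -0.02 -0.94]
turn [-0.06  0.06 -0.05] shift after turn [ 0.53 -0.01 -0.94]
```

Request:
{"op": "drive_tool", "data": {"deltas": [[[0,0,0],[0.03,0,-0.22],0.6],[[0,0,0],[0.12,0,-0.16],0.6],[[0,0,0],[0.12,0,-0.16],0.6],[[0,0,0],[0,0,0],0.6]]}}

```text
clock: 20.03
tool_pos: [0.622, 0.1109, 0.1777]
eef_rot: [0.887, 0.039, -0.46, 0.02]
contact_force: [0.5, -0.7, -4.0]
opening: 0.131
```

Request:
{"op": "drive_tool", "data": {"deltas": [[[0,0,0],[0.12,0,-0.16],0.6],[[0,0,0],[0.12,0,-0.16],0.6],[[0,0,0],[0,0,0],0.6]]}}

```text
clock: 20.28
tool_pos: [0.6253, 0.1113, 0.1773]
eef_rot: [0.887, 0.039, -0.46, 0.02]
contact_force: [-2.9, 0.3, -2.2]
opening: 0.128
```

```bash
python3 go.py .6315 .1121 .1777 5.16 35.2
```

```text
t 20.28 p [0.6253 0.1113 0.1773] q [ 0.12  0.81 -0.71  2.16  2.11  0.69  2.53] F [-2.9  0.3 -2.2] open 1.13
[[0.574, 0.088, -0.814], [0.051, -0.996, -0.072], [-0.818, -0.0, -0.576]]
shift cm [ 0.33 -0.03 -0.54]
turn [-0.09  0.04 -0.05] shift after turn [ 0.33 -0.03 -0.54]
```

Request:
{"op": "drive_tool", "data": {"deltas": [[[0,0,0],[0.12,0,-0.16],0.6],[[0,0,0],[0.12,0,-0.16],0.6],[[0,0,0],[0,0,0],0.6]]}}

```text
clock: 20.53
tool_pos: [0.6292, 0.1117, 0.177]
eef_rot: [0.887, 0.039, -0.46, 0.02]
contact_force: [-4.0, -1.3, -2.6]
opening: 0.128
```

Request:
{"op": "drive_tool", "data": {"deltas": [[[0,0,0],[0.12,0,-0.16],0.6],[[0,0,0],[0,0,0],0.6]]}}

```text
clock: 20.7
tool_pos: [0.6312, 0.1119, 0.177]
eef_rot: [0.887, 0.039, -0.46, 0.02]
contact_force: [-4.6, -0.3, -3.3]
opening: 0.132
```

```bash
python3 go.py .6315 .1121 .1777 5.16 35.2
```

```text
t 20.7 p [0.6312 0.1119 0.177 ] q [ 0.12  0.81 -0.7   2.15  2.1   0.68  2.54] F [-4.6 -0.3 -3.3] open 1.16
[[0.573, 0.088, -0.814], [0.051, -0.996, -0.072], [-0.818, -0.0, -0.576]]
shift cm [-0.04 -0.02 -0.07]
turn [-0.08  0.05 -0.04] shift after turn [-0.04 -0.02 -0.07]
```

Spring force ramping as the catch should; keep pressing until the plate stops.

Request:
{"op": "drive_tool", "data": {"deltas": [[[0,0,0],[0.09,0,-0.12],0.6],[[0,0,0],[0,0,0],0.6]]}}

```text
clock: 20.87
tool_pos: [0.6319, 0.112, 0.1768]
eef_rot: [0.886, 0.039, -0.461, 0.02]
contact_force: [-6.1, -1.0, -2.1]
opening: 0.132
```

Request:
{"op": "drive_tool", "data": {"deltas": [[[0,0,0],[0.09,0,-0.12],0.6],[[0,0,0],[0,0,0],0.6]]}}

```text
clock: 21.03
tool_pos: [0.6321, 0.112, 0.1763]
eef_rot: [0.886, 0.04, -0.462, 0.021]
contact_force: [-10.2, -1.5, 1.1]
opening: 0.133
```

```bash
python3 go.py .6315 .1121 .1777 5.16 35.2
```

```text
t 21.03 p [0.6321 0.112  0.1763] q [ 0.11  0.81 -0.7   2.14  2.09  0.67  2.55] F [-10.2  -1.5   1.1] open 1.18
[[0.571, 0.09, -0.816], [0.051, -0.996, -0.073], [-0.82, -0.0, -0.573]]
shift cm [-0.15 -0.01 -0.03]
turn [-0.02  0.24 -0.01] shift after turn [-0.15 -0.01 -0.03]
```

Request:
{"op": "drive_tool", "data": {"deltas": [[[0,0,0],[0.25,0,0.17],0.6],[[0,0,0],[0.25,0,0.17],0.6],[[0,0,0],[0,0,0],0.6]]}}

```text
clock: 21.28
tool_pos: [0.6321, 0.1123, 0.1695]
eef_rot: [0.886, 0.04, -0.462, 0.02]
contact_force: [-5.0, 0.3, -8.9]
opening: 0.13
```

Request:
{"op": "drive_tool", "data": {"deltas": [[[0,0,0],[0.25,0,0.17],0.6],[[0,0,0],[0.16,0,0.12],0.6],[[0,0,0],[0,0,0],0.6]]}}

```text
clock: 21.53
tool_pos: [0.6321, 0.1126, 0.165]
eef_rot: [0.886, 0.04, -0.462, 0.021]
contact_force: [-9.4, -1.3, -0.3]
opening: 0.134
```

```bash
python3 go.py .6321 .112 .1637 5.16 35.2
```

```text
t 21.53 p [0.6321 0.1126 0.165 ] q [ 0.12  0.83 -0.7   2.15  2.12  0.7   2.53] F [-9.4 -1.3 -0.3] open 1.18
[[0.57, 0.09, -0.816], [0.052, -0.996, -0.074], [-0.82, -0.001, -0.573]]
shift cm [0.1  0.06 0.08]
turn [-0.    0.25  0.05] shift after turn [0.1  0.06 0.08]
```

Request:
{"op": "drive_tool", "data": {"deltas": [[[0,0,0],[0.12,0,0.09],0.6],[[0,0,0],[0,0,0],0.6]]}}

```text
clock: 21.7
tool_pos: [0.6321, 0.1126, 0.1638]
eef_rot: [0.886, 0.04, -0.462, 0.021]
contact_force: [-10.4, -0.3, 0.3]
opening: 0.128
```

Request:
{"op": "drive_tool", "data": {"deltas": [[[0,0,0],[0.12,0,0.09],0.6],[[0,0,0],[0,0,0],0.6],[[0,0,0],[0,0,0],0.6]]}}

```text
clock: 21.95
tool_pos: [0.6321, 0.1126, 0.1636]
eef_rot: [0.886, 0.04, -0.461, 0.021]
contact_force: [-14.6, -3.2, 10.2]
opening: 0.129
```

```bash
python3 go.py .6321 .112 .1637 5.16 35.2
```

```text
t 21.95 p [0.6321 0.1126 0.1636] q [ 0.12  0.84 -0.71  2.15  2.13  0.7   2.52] F [-14.6  -3.2  10.2] open 1.14
[[0.572, 0.091, -0.815], [0.052, -0.996, -0.074], [-0.818, -0.0, -0.575]]
shift cm [-0.01  0.06  0.  ]
turn [0.03 0.12 0.03] shift after turn [-0.01  0.06  0.  ]
```

Request:
{"op": "drive_tool", "data": {"deltas": [[[0,0,0],[0.08,0,0.06],0.6],[[0,0,0],[0,0,0],0.6],[[0,0,0],[0,0,0],0.6]]}}

```text
clock: 22.2
tool_pos: [0.6321, 0.1127, 0.1635]
eef_rot: [0.887, 0.04, -0.46, 0.021]
contact_force: [-17.9, -3.7, 17.3]
opening: 0.132
```

```bash
python3 go.py;  python3 - <<'E'
from h import *
s=snap('side','s5.png')
cv2.imwrite('pics/c8.png',cv2.resize(s['color'][150:225,255:330,::-1],None,fx=8,fy=8,interpolation=cv2.INTER_CUBIC))
E
```

```text
t 22.2 p [0.6321 0.1127 0.1635] q [ 0.12  0.84 -0.71  2.15  2.13  0.71  2.52] F [-17.9  -3.7  17.3] open 1.16
[[0.574, 0.091, -0.814], [0.052, -0.996, -0.075], [-0.818, 0.0, -0.576]]
```

View pics/c8.png

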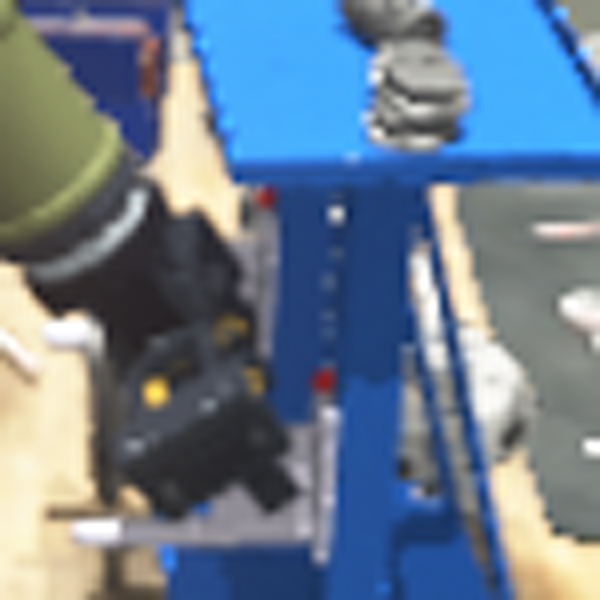

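Request:
{"op": "drive_tool", "data": {"deltas": [[[0,0,0],[-0.12,0,0],0.6],[[0,0,0],[0,0,0],0.6],[[0,0,0],[0,0,0],4],[[0,0,0],[0,0,0],4],[[0,0,0],[0,0,0],4],[[0,0,0],[0,0,0],4],[[0,0,0],[0,0,0],4],[[0,0,0],[-0.5,0,0],4],[[0,0,0],[-1,0,0],4],[[0,0,0],[-2,0,0],4],[[0,0,0],[-3,0,0],4],[[0,0,0],[-3,0,0],4]]}}

```text
clock: 23.25
tool_pos: [0.5779, 0.1072, 0.2413]
eef_rot: [0.887, 0.039, -0.46, 0.02]
contact_force: [-0.5, 0.6, 1.6]
opening: 0.451
```

Request:
{"op": "drive_tool", "data": {"deltas": [[[0,0,0],[-3,0,0],4],[[0,0,0],[-3,0,0],4],[[0,0,0],[0,0,0],4],[[0,0,0],[0,0,0],4]]}}

```text
clock: 23.58
tool_pos: [0.5444, 0.1043, 0.2921]
eef_rot: [0.888, 0.039, -0.458, 0.021]
contact_force: [0.0, 0.9, -0.1]
opening: 0.456
```

```bash
python3 go.py;  python3 - <<'E'
from h import *
s=snap('side','s6.png')
def red(im):
    b,g,rr=[im[170:210,285:305,i].astype(int) for i in range(3)];w=np.clip(rr-np.maximum(b,g)-30,0,None);y,x=np.mgrid[170:210,285:305]
    return (w*x).sum()/w.sum(),(w*y).sum()/w.sum(),w.sum()
for f in ('s4','s5','s6'): print(f,red(cv2.imread(f'pics/{f}.png')))
im=s['color'][:,:,::-1]
a=cv2.resize(im[145:365,185:345],None,fx=2.7,fy=2.7,interpolation=cv2.INTER_CUBIC);b=cv2.resize(im[165:225,270:315],None,fx=8,fy=8,interpolation=cv2.INTER_CUBIC)
c=np.zeros((max(a.shape[0],b.shape[0]),a.shape[1]+b.shape[1],3),np.uint8);c[:a.shape[0],:a.shape[1]]=a;c[:b.shape[0],a.shape[1]:]=b
print(c.shape);cv2.imwrite('pics/c9.png',c)
E
```

```text
t 23.58 p [0.5444 0.1043 0.2921] q [ 0.07  0.46 -0.63  2.28  1.87  0.48  2.62] F [ 0.   0.9 -0.1] open 4.02
[[0.578, 0.089, -0.811], [0.051, -0.996, -0.073], [-0.815, 0.001, -0.58]]
s4 (np.float64(291.48689138576776), np.float64(186.35205992509364), np.int64(267))
s5 (np.float64(291.67021276595744), np.float64(186.96808510638297), np.int64(282))
s6 (np.float64(291.86038961038963), np.float64(187.9318181818182), np.int64(308))
(594, 792, 3)
```

View pics/c9.png

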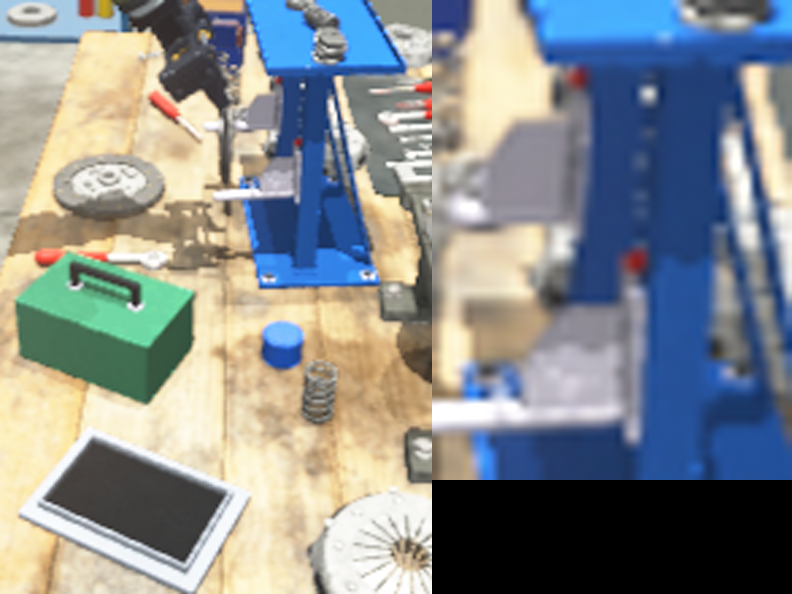

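```bash
python3 -c "
from plant import r
print(r.finish_job())"
```

```text
the job is handed in; nothing more can be done
None
```

The hanger arm is fitted to the empty upright and the job is handed in at about 23.6 s on the robot's clock. No verdict was reported back.

**Cover:** I lifted it by its handle and stood it upright on free bench next to the case, while the arm was still in the case. The last picture shows it still standing there.

**Arm:** I flipped the robot's wrist so that it could grip the arm at a slant of about 35°. The tabs then went into the slots and I pressed the plate flat: the catch's spring force rose from 3 to about 5 N, then the plate stopped moving at about 10 N. I pushed it down until it stopped, with about 17 N upward on the tool. By the gripper's position, the arm's origin was then about 124.8 mm above the bench, against the 125 mm seat height.

**Last checks:**
- After release, the picture shows the red catch above the plate's top edge, within about 1.6 pixels of its position before fitting. I read that as out, but it was not measured directly.
- The tool reads almost no force and stands clear of everything.
- The other parts I could see in the last side picture looked undisturbed, judged by eye only.

**Disagreement:** The two cameras disagreed by about 2 pixels, roughly 5 mm in world x. I relied mainly on the side camera and on contact, so the final depth was confirmed only by the plate stopping against the upright. The sideways position after release was also checked only by eye.

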